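Feel for the lock of the cash box and unlock it

TASK

Take the red-handled key out of its wooden stand, put it in the round keyway on top of the green cash box and, pressing lightly, turn it gently back and forth until you feel the hidden notch take the blade. Push the key fully home before you turn the lock, then turn it clockwise (seen from above) up to its stop to unlock the box, and leave the key standing fully home in the lock. Never force the lock, and leave the candle, tin and card box alone.

Things in the scene. Friction and masses are not known exactly. Their poses are not given: they have to be found in the camera images.
- key_grip (a point): middle of the red handle of the key (loose, 50 to 100 g, upright in the stand at the start), 50 mm above the tip, 23 mm above the collar's top. Axes: z up along the key, x along the broad side of blade and handle, y across their thickness. Red handle plate 30 mm (x) x 10 mm (y), from 27 to 71 mm above the tip. Pinch it from above across the 10 mm with about 30 N, so that it does not twist.
- key_tip (a point): lower end of the key's blade, on the key's axis; axes as for key_grip. Flat brass blade 22 mm broad (x), 4 mm thick (y), 24 mm long, the same at both narrow edges; above it a brass collar 33 mm in diameter and 3 mm thick, its underside 24 mm above the tip.
- key_stand: wooden block, fixed, 52 x 52 mm on a 58 mm foot, 36 mm tall; origin at the middle of its underside. The key's collar rests on its top and the blade stands in a slot with about 1.5 mm play; lift it 30 mm to clear. The slot, and so the broad side of the handle, runs along the block's y axis.
- cash_box: green steel cash box, fixed, 110 (x) x 152 (y) mm, 70 mm tall; origin at the middle of its underside, z up. A steel lock plate 50 x 50 mm in the middle of the lid stands 2 mm proud of it; a folded wire handle, 6 mm high, lies along the front of the lid. Box and lock may not be loaded with more than 30 N.
- lock_mouth (a point): centre of the round keyway at the top of the lock plate, 72 mm above the underside of the box; axes as the cash box. The keyway is 25 mm in diameter with a 2 mm bevel: the blade goes in at any angle, down to the notch plate.
- notch_plate (a point): top of a dark sprung plate inside the keyway, 12 mm below lock_mouth. It yields up to 5 mm (1.5 N at first, 5 N at the end, then hard). Its hidden notch takes the blade only if aligned within 0.07 rad; it lies up to 0.6 rad either way from the box's y axis, new each time. Not aligned, the key rubs on the plate; once aligned, the plate snaps up and the push on the key vanishes.
- home (a point): where the key's tip is when the key is fully home (collar on the lock plate), 24 mm below lock_mouth; axes as the cash box. The key gets here only with its blade in the notch.
- lock_turn (a joint): how far the lock has been turned: 0 locked (at the start), grows clockwise seen from above, 0.7 at the hard stop = unlocked. The key turns it only with the blade in the notch; it takes about 0.05 N m and stays where it is left.
- tester: open tester candle in a glass, loose bystander, 67 mm in diameter, 74 mm tall; origin at the middle of its underside
- tin: flat hinged tin, loose bystander, 61 x 88 x 22 mm; origin at the middle of its underside
- cards: clear flat box with white cards, loose bystander, 65 x 92 x 19 mm; origin at the middle of its underside
Things that resemble listed ones, but are neither listed nor needed, are in the scene too. Of the things that look like the part that bears key_grip, the largest one is meant.

How it is judged:
By the outcome, as a careful person would: the job done as asked, in the order asked, and still so for the second after the job is handed in, with the robot touching nothing.
It also fails if it takes over 64 s, if anything falls off the work surface, if the arm or the gripper's body presses on something with over 40 N, if the wrist force passes 120 N, or if a joint passes its speed limit or range.

ROBOT

A 6-joint arm with a two-finger parallel gripper is mounted at the origin on a cart in front of the work surface, level with it; the furniture and walls round the work are solid. World frame = base frame: x ahead of the robot, y to its left, z up, the work surface at z = 0. Lengths are in m, angles in degrees, forces in N, time in s.
With the tool pointing down it reaches from about 0.4 to 0.825 m from the base axis. Payload 7 kg.
Tool frame: the origin (TCP) lies between the finger pads; the fingertips stand 19 mm ahead of it and the grasp point (between the pads) is the TCP (r.finger_overhang is the distance from the TCP to the fingertips, in m); z points along the fingers, y is the direction in which the jaws open and shut (so a half turn about z gives the same grasp; the last joint's range is limited). The gripper opens to 88 mm and grips with 3 to 60 N. Pads are 19 mm wide; open, the fingers measure 130 mm over their backs; the gripper's body (78 mm by 193 mm) begins 47 mm behind the grasp point.
Start: joints at [-59.181, 20.546, 0.682, 0, -70.136, -16.507], TCP at [0.167, -0.654, 0.246] pointing down, gripper open.
Joint ranges: [-176.03, 176.03], [-82.01, 121.73], [-58.28, 71.71], [-173.87, 95.51], [-174.79, -0.11], [-173.66, 173.66]. Speed limits (degrees/s): [136.94, 136.94, 172.46, 180, 180, 180].

INTERFACE

Orientations are given as [roll, pitch, yaw] about the fixed x, y, z axes, in that order (R = Rz(yaw) Ry(pitch) Rx(roll)).
In Python, from plant import r, optics gives the robot as it stands. The module is installed in compiled form; this text tells all that it offers.
- The arm moves only by the tool step_arm, never from a script. Its argument "increments" is a list of rows, each an object of numbers: "tx", "ty", "tz": the shift along the world's x, y, z in mm; "ax", "ay", "az": the turn, a rotation vector about the world's x, y, z in degrees; "claw": the gripper command: -1 is shut, 1 is fully open, values between are in proportion. In form: [{"tx": .., "ty": .., "tz": .., "ax": .., "ay": .., "az": .., "claw": ..}, ...]. A call has 1 to 12 rows; each row shifts and turns the commanded pose from where the row before left it; what a row does not reach is not made up. A row lasts 1/10 s, in which the tool goes at most 50 mm and 8.59 degrees, less where a joint would pass 70% of its speed; a pose out of reach is approached as far as the arm can. A call with a gripper value outside its range is refused whole. The fingers move at their own pace and stop on an object; "newtons" is the grip in N (left out, the last holds). Time passes only in rows, so rows that do not move let the fingers close. It gives the time, the measured TCP pose, the force and the opening at its end, in the units of the state.
- r.get_state(): the state, without advancing time (a new reading comes with each control period).
- optics.capture(name): name is "scene" or "top" or "wrist"; returns a dict with "image" (480x640x3 uint8, blue, green, red), "depth" (480x640 float32, m along the optical axis (not along the pixel's ray), 0 where there is no reading), "fx", "fy", "cx", "cy" (pixels), "R" (3x3) and "t" (3): a world point X has camera coordinates R X + t. Camera axes: x right, y down, z forward; pixel columns grow to the right and rows downward; lengths in m; the calibration is good to about 2 mm. A picture is of the moment at which its call begins.
- r.close_job(): hands the job in, once; it reports no verdict.
The state is a dict: "time_s": time; "joints": joint angles; "qd": joint speeds; "joint_torque": joint torques, N m; "tcp_pos": TCP position; "eef_rot": TCP orientation; "contact_force": force on the tool from outside, world axes, zero at the start; "moment": the same for the moment, N m; "gripper_width": finger opening in m.
Only numpy, scipy, OpenCV 4.12 (cv2) and the standard library are available. Lean on these libraries where they do the work, as an engineer would, in place of code of your own. Each camera call takes 0.05 s, during which the arm holds its last target. There are 200 camera calls.

## Working session

There is one attempt and no reset: what is moved stays moved. The work goes in short steps, Python scripts to look and compute and a tool call to move; the robot and the scene stay as the last step left them, time stands still between calls to the robot, and variables do not carry over. Pictures are saved under pics/ and viewed, about 8 in all and at most 12, crops included, and the job is handed in when it is done.

Besides the shell and the picture viewer there is one more tool, called after ">>>" as a command line: name --argument value ..., lists and objects as JSON in quotes. step_arm: Moves the arm, as the interface text tells. Its arguments: {"type":"object","properties":{"increments":{"type":"array","items":{"type":"object","properties":{"tx":{"type":"number"},"ty":{"type":"number"},"tz":{"type":"number"},"ax":{"type":"number"},"ay":{"type":"number"},"az":{"type":"number"},"claw":{"type":"number"}}}},"newtons":{"type":"number"}},"required":["increments"]}

```bash
mkdir -p pics; cat > h.py <<'E'
import numpy as np, cv2
from plant import r, optics
def cap(n,f=None):
    c=optics.capture(n)
    if f: cv2.imwrite('pics/'+f,c['image'])
    return c
def world(c):
    d=c['depth'].astype(float); v,u=np.mgrid[0:480,0:640]
    P=np.stack([(u-c['cx'])/c['fx']*d,(v-c['cy'])/c['fy']*d,d],-1)
    W=(P-c['t'])@c['R']   # R^T (P - t)
    W[d<=0]=np.nan
    return W
def ray(c,u,v,z):
    d=c['R'].T@np.array([(u-c['cx'])/c['fx'],(v-c['cy'])/c['fy'],1]); o=-c['R'].T@c['t']
    return o+d*(z-o[2])/d[2]
E
python3 - <<'E'
from h import *
a=cap('scene','scene1.png');b=cap('top','top1.png')
import pickle; pickle.dump((a,b),open('ab.pkl','wb'))
for c in (a,b): print(-c['R'].T@c['t'],c['R'][2],c['fx'])
print(r.get_state())
E
```

```text
[0.14010886 0.4797949  0.55819645] [ 0.43118004 -0.75686093 -0.49116729] 500.0217183081208
[ 0.44276155 -0.24090919  1.20979469] [ 0.12609953 -0.01224195 -0.99194206] 506.48184576633685
{'time_s': 0.1, 'joints': array([-5.91821224e+01,  2.05872026e+01,  6.38975417e-01, -1.77928698e-02,
       -7.01365356e+01, -1.65071760e+01]), 'qd': array([ 0.01928892, -0.13164725,  0.17151995,  0.02876025, -0.04394724,
        0.01569302]), 'joint_torque': array([-2.08824531e-03, -5.84164202e+01,  2.93748432e+01,  7.01557651e+00,
        1.00290249e-02, -5.39653570e-05]), 'tcp_pos': array([ 0.1667222 , -0.65365815,  0.24471727]), 'eef_rot': array([ 1.79913978e+02, -8.04838476e-03, -1.65695350e+02]), 'contact_force': array([-0.41756302, -0.02336948, -0.50244635]), 'moment': array([ 0.01958722, -0.02056503, -0.00401201]), 'gripper_width': 0.0872803218972136}
```

View pics/scene1.png

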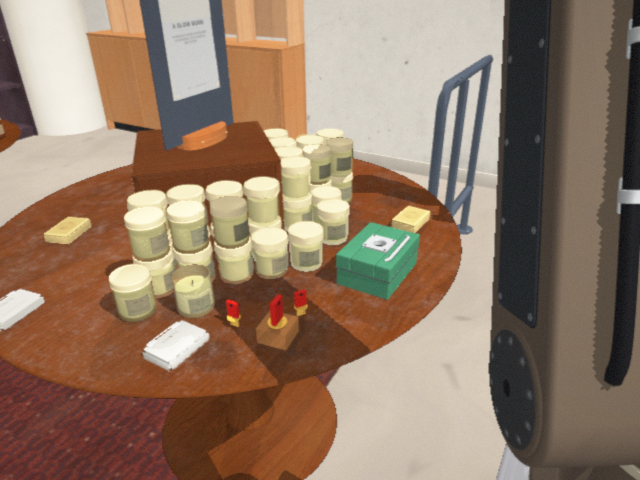

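View pics/top1.png

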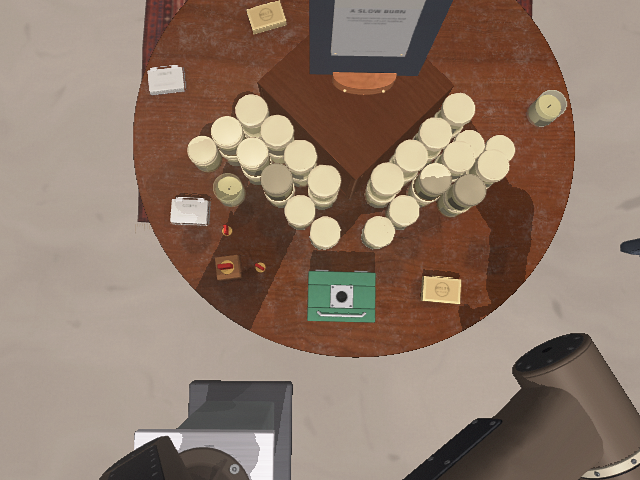

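The scene view shows the red key in its wooden stand (277,320) between two smaller keys, and the green box with its lock plate at (379,242). The top view has the stand key at (227,267), small keys at (227,230) and (260,267), and the keyway at (342,297).

```bash
python3 - <<'E'
from h import *
import pickle
a,b=pickle.load(open('ab.pkl','rb'))
for n,c in (('scene',a),('top',b)):
    W=world(c); im=c['image'].astype(int); B,G,R=im[...,0],im[...,1],im[...,2]
    red=((R>150)&(G<60)&(B<60)).astype(np.uint8)
    k,l,s,cc=cv2.connectedComponentsWithStats(red)
    for i in range(1,k):
        if s[i,4]>8:
            w=W[l==i]; print(n,'red',s[i],cc[i].round(1),np.nanmedian(w,0).round(4),np.nanmin(w,0).round(3),np.nanmax(w,0).round(3), cv2.minAreaRect(np.argwhere(l==i)[:,::-1].astype(np.float32))[1:])
    gr=((G>90)&(R<70)&(B<130)&(G-R>50)).astype(np.uint8)
    k,l,s,cc=cv2.connectedComponentsWithStats(gr)
    i=1+np.argmax(s[1:,4]); m=(l==i); w=W[m]; w=w[np.abs(w[:,2]-.07)<.006]
    print(n,'green',s[i],'lid z',np.nanmedian(w[:,2]),cv2.minAreaRect((w[:,:2]*1000).astype(np.float32)))
W=world(b)
print('key top ray z=.083',ray(b,227,267,.083),'lock',ray(b,342,296.5,.072))
# plate dark hole
g=cv2.cvtColor(b['image'],6)[285:310,328:356]; ys,xs=np.where(g<60); print('hole',xs.mean()+328,ys.mean()+285,len(xs),ray(b,xs.mean()+328,ys.mean()+285,.072))
# heights in neighbourhood
p=W[ (W[...,2]>.03)&(W[...,2]<.4)]
lx=ray(b,342,296.5,.072)
q=p[(abs(p[:,1]-lx[1])<.12)&(p[:,0]>lx[0]+.06)&(p[:,0]<lx[0]+.2)]
for x in np.arange(.06,.2,.02): 
    s=q[(q[:,0]-lx[0]>x)&(q[:,0]-lx[0]<x+.02)]; print(round(x,2),len(s),s[:,2].max() if len(s) else 0)
E
```

```text
scene red [294 289  12  18 161] [300. 298.] [ 0.5264 -0.1181  0.037 ] [ 0.519 -0.184 -0.001] [ 0.57  -0.109  0.052] ((17.0, 11.0), 90.0)
scene red [270 295  13  31 252] [275.3 310.1] [ 0.5223 -0.0367  0.0666] [ 0.519 -0.06   0.041] [ 0.531 -0.029  0.085] ((29.830787658691406, 11.920570373535156), 86.633544921875)
scene red [226 300  13  18 172] [232.2 308.2] [ 0.6112 -0.037   0.0382] [ 0.602 -0.097 -0.001] [ 0.665 -0.034  0.052] ((18.10906982421875, 11.039091110229492), 82.87498474121094)
scene green [337 256  52  25 416] lid z 0.06574019217958546 ((461.4378967285156, -233.4523468017578), (6.488327980041504, 102.00680541992188), 88.40132904052734)
top red [218 263  12   5  38] [223.7 265.2] [ 0.5285 -0.0491  0.0837] [ 0.524 -0.061  0.079] [ 0.533 -0.036  0.088] ((3.224903106689453, 11.411194801330566), 82.87498474121094)
top red [255 264   8   5  17] [258.5 265.8] [ 0.5301 -0.1239  0.0518] [ 0.525 -0.131  0.047] [ 0.534 -0.115  0.055] ((8.049844741821289, 1.7888542413711548), 26.56505012512207)Traceback (most recent call last):
  File "<stdin>", line 13, in <module>
    return _wrapfunc(a, 'argmax', axis=axis, out=out, **kwds)
    return bound(*args, **kwds)
ValueError: attempt to get argmax of an empty sequence
```

```bash
python3 - <<'E'
from h import *
import pickle
a,b=pickle.load(open('ab.pkl','rb'))
W=world(b)
g=cv2.cvtColor(b['image'],6)[287:306,332:353]; ys,xs=np.where(g<60); print('hole',xs.mean()+332,ys.mean()+287,len(xs),ray(b,xs.mean()+332,ys.mean()+287,.07))
c=b['image'].astype(int); m=(c[...,1]-c[...,2]>30)&(c[...,1]>c[...,0])
w=W[m]; w=w[np.abs(w[:,2]-.07)<.008]; w=w[(w[:,0]>.35)&(w[:,0]<.6)&(abs(w[:,1]+.3)<.15)]
print(len(w),np.median(w[:,2]),cv2.minAreaRect((w[:,:2]*1000).astype(np.float32)))
L=ray(b,342,296.5,.072)
p=W[(W[...,2]>.03)&(W[...,2]<.4)]
q=p[(abs(p[:,1]-L[1])<.14)]
for x in np.arange(.04,.24,.02):
    s=q[(q[:,0]-L[0]>x)&(q[:,0]-L[0]<x+.02)]; print(round(x,2),len(s),s[:,2].max() if len(s) else 0)
s=W[262:275,218:242].reshape(-1,3); print(s[s[:,2]>.06].mean(0), ray(b,227,267,.08))
K=np.array([.528,-.049]); 
q=p[(abs(p[:,1]-K[1])<.07)]
for x in np.arange(-.12,.2,.02):
    s=q[(q[:,0]-K[0]>x)&(q[:,0]-K[0]<x+.02)]; print('k',round(x,2),len(s),s[:,2].max() if len(s) else 0)
cv2.imwrite('pics/topcrop.png',cv2.resize(b['image'][215:330,180:390],None,fx=3.8,fy=3.8,interpolation=2))
E
```

```text
hole 341.2926829268293 296.3292682926829 82 [ 0.46242763 -0.31151695  0.07      ]
2570 0.06998308089646774 ((462.9506530761719, -310.9574279785156), (149.7544403076172, 110.22099304199219), 89.16770935058594)
0.04 518 0.07617484290034188
0.06 14 0.049207698261421365
0.08 0 0
0.1 173 0.08963430129943153
0.12 533 0.09056491671859515
0.14 576 0.09010881048745939
0.16 788 0.09042546740166159
0.18 438 0.09170673149729623
0.2 1063 0.17012117337511648
0.22 1110 0.19615862782459387
[ 0.52767779 -0.05001781  0.08016213] [ 0.52458399 -0.05574544  0.08      ]
k -0.12 0 0
k -0.1 0 0
k -0.08 0 0
k -0.06 0 0
k -0.04 59 0.04082409854676689
k -0.02 215 0.08624817386580311
k 0.0 174 0.08798935716384822
k 0.02 65 0.04112847124098535
k 0.04 0 0
k 0.06 10 0.05356130066675461
k 0.08 36 0.05541802920152086
k 0.1 0 0
k 0.12 0 0
k 0.14 133 0.0791114429271417
k 0.16 239 0.07743292043256159
k 0.18 256 0.0751011318093192
```

View pics/topcrop.png

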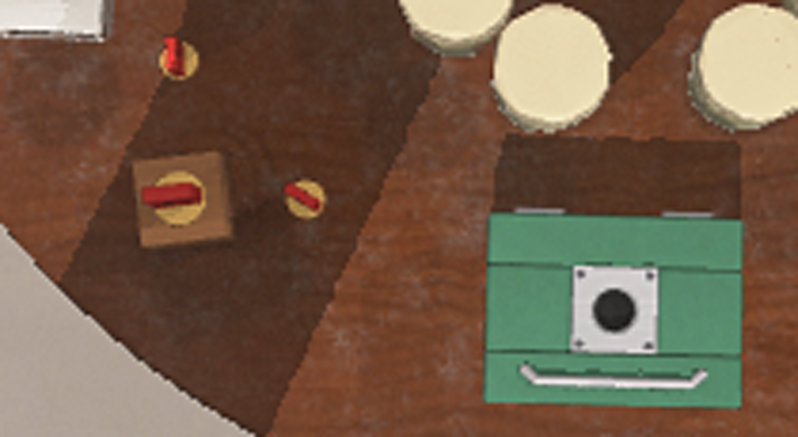

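The crop shows the stand with the handle at about (172,195), turned some 5° from the world y axis. The keyway is at (614,310), and the jars behind the box are only 90 mm tall. I'm going above the key.

>>> step_arm --increments '[{"tx":10,"ty":16,"az":2,"claw":1},{"tx":18,"ty":30,"az":4},{"tx":18,"ty":30,"az":4},{"tx":18,"ty":30,"az":4},{"tx":18,"ty":30,"az":4},{"tx":18,"ty":30,"az":4},{"tx":18,"ty":30,"az":4},{"tx":18,"ty":30,"az":4},{"tx":18,"ty":30,"az":4},{"tx":18,"ty":30,"az":4},{"tx":18,"ty":30,"az":4},{"tx":18,"ty":30,"az":4}]'

```text
$.increments[0]: bad value
```

>>> step_arm --increments '[{"tx":18,"ty":30,"az":4},{"tx":18,"ty":30,"az":4},{"tx":18,"ty":30,"az":4},{"tx":18,"ty":30,"az":4},{"tx":18,"ty":30,"az":4},{"tx":18,"ty":30,"az":4},{"tx":18,"ty":30,"az":4},{"tx":18,"ty":30,"az":4},{"tx":9,"ty":17,"az":2},{},{},{}]'

```text
$.increments[0]: bad value
```

```bash
python3 - <<'E'
from h import *
c=cap('wrist','w1.png')
import pickle; pickle.dump(c,open('w1.pkl','wb'))
print(-c['R'].T@c['t'],c['R'][2]); s=r.get_state(); print(s['tcp_pos'],s['eef_rot'],s['joints'])
E
```

```text
[ 0.0992144  -0.67011755  0.38457431] [ 0.25534347  0.06666943 -0.96454907]
[ 0.16676318 -0.65372135  0.24482794] [ 1.79925319e+02 -7.94614277e-03 -1.65690113e+02] [-5.91801352e+01  2.05836305e+01  6.46855764e-01 -1.44651266e-02
 -7.01370861e+01 -1.65050590e+01]
```

View pics/w1.png

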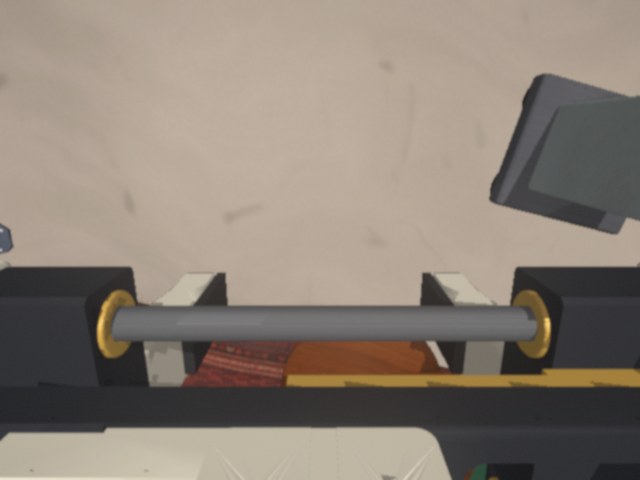

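The rows were refused, probably because each one needs every field, so the arm did not move. The wrist picture shows only the floor and the fingers at about (210,300) and (440,300).

>>> step_arm --increments '[{"tx":10,"ty":16,"tz":0,"ax":0,"ay":0,"az":2,"claw":1},{"tx":18,"ty":30,"tz":0,"ax":0,"ay":0,"az":4,"claw":1},{"tx":18,"ty":30,"tz":0,"ax":0,"ay":0,"az":4,"claw":1},{"tx":18,"ty":30,"tz":0,"ax":0,"ay":0,"az":4,"claw":1},{"tx":18,"ty":30,"tz":0,"ax":0,"ay":0,"az":4,"claw":1},{"tx":18,"ty":30,"tz":0,"ax":0,"ay":0,"az":4,"claw":1},{"tx":18,"ty":30,"tz":0,"ax":0,"ay":0,"az":4,"claw":1},{"tx":18,"ty":30,"tz":0,"ax":0,"ay":0,"az":4,"claw":1},{"tx":18,"ty":30,"tz":0,"ax":0,"ay":0,"az":4,"claw":1},{"tx":18,"ty":30,"tz":0,"ax":0,"ay":0,"az":4,"claw":1},{"tx":18,"ty":30,"tz":0,"ax":0,"ay":0,"az":4,"claw":1},{"tx":18,"ty":30,"tz":0,"ax":0,"ay":0,"az":4,"claw":1}]' --newtons 30

```text
time_s: 1.35
tcp_pos: [0.3752, -0.3067, 0.2455]
eef_rot: [-180.0, 0.0, -119.5]
contact_force: [1.3, -0.7, 0.1]
gripper_width: 0.0872
```

>>> step_arm --increments '[{"tx":17,"ty":29,"tz":0,"ax":0,"ay":0,"az":4,"claw":1},{"tx":17,"ty":29,"tz":0,"ax":0,"ay":0,"az":4,"claw":1},{"tx":17,"ty":29,"tz":0,"ax":0,"ay":0,"az":4,"claw":1},{"tx":17,"ty":29,"tz":0,"ax":0,"ay":0,"az":4,"claw":1},{"tx":17,"ty":29,"tz":0,"ax":0,"ay":0,"az":4,"claw":1},{"tx":17,"ty":29,"tz":0,"ax":0,"ay":0,"az":4,"claw":1},{"tx":17,"ty":29,"tz":0,"ax":0,"ay":0,"az":4,"claw":1},{"tx":17,"ty":29,"tz":0,"ax":0,"ay":0,"az":4,"claw":1},{"tx":17,"ty":26,"tz":0,"ax":0,"ay":0,"az":2.5,"claw":1},{"tx":0,"ty":0,"tz":0,"ax":0,"ay":0,"az":0,"claw":1}]'

```text
time_s: 2.35
tcp_pos: [0.5294, -0.0475, 0.2451]
eef_rot: [180.0, -0.0, -85.0]
contact_force: [-0.4, -0.2, -0.8]
gripper_width: 0.0877
```

```bash
cat > red.py <<'E'
from h import *
def red(c,zlo=.06):
    W=world(c); im=c['image'].astype(int); m=((im[...,2]>110)&(im[...,1]<60)&(im[...,0]<60)).astype(np.uint8)
    k,l,s,cc=cv2.connectedComponentsWithStats(m)
    for i in range(1,k):
        if s[i,4]>30:
            w=W[l==i]; w=w[~np.isnan(w[:,2])]
            if len(w)<10: continue
            zt=np.percentile(w[:,2],97); t=w[w[:,2]>zt-.004]
            (x,y),sz,an=cv2.minAreaRect((t[:,:2]*1000).astype(np.float32)); ev=np.linalg.svd(t[:,:2]-t[:,:2].mean(0),full_matrices=False)[2][0]
            print('red',s[i],cc[i].round(0),'ztop',zt.round(4),'c',round(x,1),round(y,1),np.round(sz,1),'long dir deg',np.degrees(np.arctan2(ev[1],ev[0])).round(2),len(t))
E
python3 - <<'E'
from red import *
c=cap('wrist','w2.png'); red(c)
print(-c['R'].T@c['t'],c['R'][2]); s=r.get_state(); print(s['tcp_pos'],s['eef_rot'],s['joints'])
E
```

```text
red [323 198   7   6  34] [326. 200.] ztop 0.0814 c 529.7 -60.1 [4.9 0.6] long dir deg -170.86 8
red [218 203  29  12 272] [231. 208.] ztop 0.0526 c 614.3 -39.5 [21.1  7.6] long dir deg -173.62 175
[ 0.53688312 -0.1169351   0.38493046] [-0.02328783  0.26310488 -0.96448613]
[ 0.52838042 -0.048651    0.24501172] [ 1.79945898e+02 -5.72765471e-03 -8.50556335e+01] [ 1.59262037e+01  6.97613093e+00 -1.74731157e+01 -5.14278092e-03
 -6.56049563e+01 -1.09797136e+01]
```

View pics/w2.png

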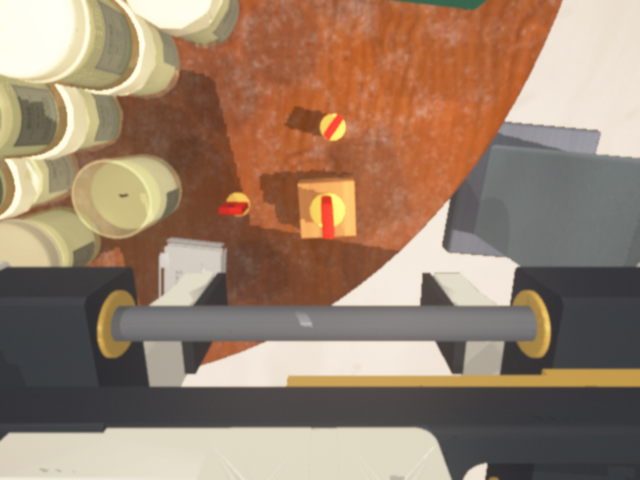

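The wrist view shows the stand at (327,208) with the handle from about (326,198) to (328,238), nearly parallel to the tool's x axis. The small keys are at (333,127) and (235,207).

```bash
python3 - <<'E'
from h import *
c=cap('wrist'); W=world(c); im=c['image'].astype(int)
m=(im[...,2]>90)&(im[...,2]>2.5*im[...,1])&(im[...,2]>2.5*im[...,0]); m[:, :290]=0; m[:,365:]=0; m[:180]=0; m[260:]=0
v,u=np.where(m); w=W[m]
t=w[(w[:,2]>.077)&(w[:,2]<.09)]; print(len(t),t.mean(0),np.median(t[:,2]),cv2.minAreaRect((t[:,:2]*1000).astype(np.float32)))
ev=np.linalg.svd(t[:,:2]-t[:,:2].mean(0),full_matrices=False)[2][0];print(np.degrees(np.arctan2(ev[1],ev[0])))
# brass collar z~.039 and block top z~.036
q=W[180:250,285:370].reshape(-1,3); col=im[180:250,285:370].reshape(-1,3)
b=q[(q[:,2]>.028)&(q[:,2]<.046)]; print('block',len(b),cv2.minAreaRect((b[:,:2]*1000).astype(np.float32)))
y=(col[:,2]>170)&(col[:,1]>120)&(col[:,0]<90)&(q[:,2]>.03)&(q[:,2]<.05); b=q[y]; print('collar',len(b),cv2.minEnclosingCircle((b[:,:2]*1000).astype(np.float32)),np.median(b[:,2]))
print(im[200:240:6,327])
big=cv2.resize(c['image'][170:260,270:390],None,fx=6,fy=6,interpolation=cv2.INTER_NEAREST);cv2.imwrite('pics/w3.png',big)
E
```

```text
352 [ 0.52757246 -0.04614948  0.08333757] 0.08345112429109083 ((527.3967895507812, -45.19382858276367), (8.396723747253418, 30.40778350830078), 7.35771369934082)
98.3494887587905
block 2564 ((527.1822509765625, -45.05085372924805), (52.05018997192383, 52.741798400878906), 8.15239429473877)
collar 602 ((527.2435913085938, -45.400390625), 36.63135528564453) 0.036650579110478546
[[ 39  56 213]
 [ 52  69 254]
 [ 58  75 255]
 [ 58  76 255]
 [ 60  76 255]
 [ 61  78 255]
 [ 63  77 255]]
```

View pics/w3.png

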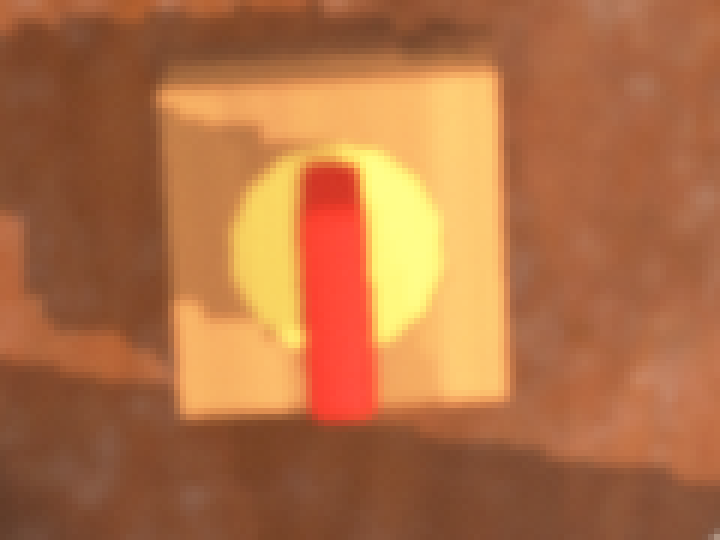

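The crop shows the key centred on the block, and the depth data agree: centre (527.3, −45.2) mm and broad side at 98°. I'm going down to grip it.

>>> step_arm --increments '[{"tx":-1.1,"ty":3.4,"tz":-15,"ax":0,"ay":0,"az":3,"claw":0.2},{"tx":0,"ty":0,"tz":-30,"ax":0,"ay":0,"az":0,"claw":0.2},{"tx":0,"ty":0,"tz":-30,"ax":0,"ay":0,"az":0,"claw":0.2},{"tx":0,"ty":0,"tz":-30,"ax":0,"ay":0,"az":0,"claw":0.2},{"tx":0,"ty":0,"tz":-30,"ax":0,"ay":0,"az":0,"claw":0.2},{"tx":0,"ty":0,"tz":-20,"ax":0,"ay":0,"az":0,"claw":0.2},{"tx":0,"ty":0,"tz":-15,"ax":0,"ay":0,"az":0,"claw":0.2},{"tx":0,"ty":0,"tz":-13,"ax":0,"ay":0,"az":0,"claw":0.2},{"tx":0,"ty":0,"tz":0,"ax":0,"ay":0,"az":0,"claw":0.2},{"tx":0,"ty":0,"tz":0,"ax":0,"ay":0,"az":0,"claw":0.2}]'

```text
time_s: 3.45
tcp_pos: [0.5265, -0.0473, 0.0629]
eef_rot: [180.0, -0.0, -82.2]
contact_force: [0.6, 0.7, 0.1]
gripper_width: 0.0526
```

>>> step_arm --increments '[{"tx":0,"ty":0,"tz":0,"ax":0,"ay":0,"az":0,"claw":-0.5},{"tx":0,"ty":0,"tz":0,"ax":0,"ay":0,"az":0,"claw":-0.7},{"tx":0,"ty":0,"tz":0,"ax":0,"ay":0,"az":0,"claw":-1},{"tx":0,"ty":0,"tz":0,"ax":0,"ay":0,"az":0,"claw":-1},{"tx":0,"ty":0,"tz":0,"ax":0,"ay":0,"az":0,"claw":-1},{"tx":0,"ty":0,"tz":0,"ax":0,"ay":0,"az":0,"claw":-1},{"tx":0,"ty":0,"tz":0,"ax":0,"ay":0,"az":0,"claw":-1},{"tx":0,"ty":0,"tz":0,"ax":0,"ay":0,"az":0,"claw":-1}]' --newtons 30

```text
time_s: 4.25
tcp_pos: [0.5267, -0.0466, 0.0626]
eef_rot: [180.0, -0.0, -82.2]
contact_force: [-1.5, 0.4, 1.5]
gripper_width: 0.0098
```

>>> step_arm --increments '[{"tx":0,"ty":0,"tz":8,"ax":0,"ay":0,"az":0,"claw":-1},{"tx":0,"ty":0,"tz":15,"ax":0,"ay":0,"az":0,"claw":-1},{"tx":0,"ty":0,"tz":20,"ax":0,"ay":0,"az":0,"claw":-1},{"tx":0,"ty":0,"tz":25,"ax":0,"ay":0,"az":0,"claw":-1},{"tx":-3,"ty":-20,"tz":25,"ax":0,"ay":0,"az":-3,"claw":-1},{"tx":-6,"ty":-25,"tz":20,"ax":0,"ay":0,"az":-4,"claw":-1},{"tx":-6,"ty":-25,"tz":15,"ax":0,"ay":0,"az":-4,"claw":-1},{"tx":-6,"ty":-25,"tz":10,"ax":0,"ay":0,"az":-4,"claw":-1},{"tx":-6,"ty":-25,"tz":0,"ax":0,"ay":0,"az":-4,"claw":-1},{"tx":-6,"ty":-25,"tz":0,"ax":0,"ay":0,"az":-4,"claw":-1},{"tx":-6,"ty":-25,"tz":0,"ax":0,"ay":0,"az":-4,"claw":-1},{"tx":-6,"ty":-25,"tz":0,"ax":0,"ay":0,"az":-4,"claw":-1}]'

```text
time_s: 5.45
tcp_pos: [0.4812, -0.2426, 0.2011]
eef_rot: [-180.0, 0.0, -113.4]
contact_force: [0.5, -0.3, -0.9]
gripper_width: 0.0103
```

>>> step_arm --increments '[{"tx":-6,"ty":-25,"tz":0,"ax":0,"ay":0,"az":-4,"claw":-1},{"tx":-6,"ty":-25,"tz":0,"ax":0,"ay":0,"az":-4,"claw":-1},{"tx":-6,"ty":-19,"tz":0,"ax":0,"ay":0,"az":-4,"claw":-1},{"tx":0,"ty":0,"tz":0,"ax":0,"ay":0,"az":0,"claw":-1},{"tx":0,"ty":0,"tz":0,"ax":0,"ay":0,"az":0,"claw":-1}]'

```text
time_s: 5.95
tcp_pos: [0.4634, -0.3108, 0.2007]
eef_rot: [180.0, 0.0, -125.2]
contact_force: [0.5, 0.1, -0.9]
gripper_width: 0.0095
```

```bash
python3 - <<'E'
from h import *
import pickle
c=cap('wrist','w4.png'); pickle.dump(c,open('w4.pkl','wb'))
print(-c['R'].T@c['t'],c['R'][2]); s=r.get_state(); print(s['tcp_pos'],s['eef_rot'],s['joints'],s['gripper_width'],s['contact_force'])
E
```

```text
[ 0.42367586 -0.36759476  0.34053009] [ 0.15213952  0.2159839  -0.96447111]
[ 0.46361878 -0.310422    0.20069718] [ 1.79993524e+02  7.36482850e-03 -1.25155912e+02] [-1.37049655e+01  1.15624901e+01 -1.79566710e+01 -1.05983894e-02
 -6.04841732e+01 -2.14457247e+01] 0.010006143096532916 [ 0.28501336 -0.35112342 -1.53590998]
```

View pics/w4.png

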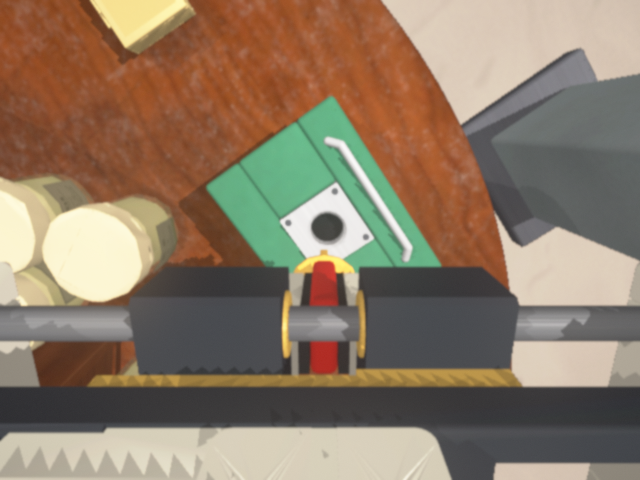

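The wrist view shows the key held at (323,315) with its collar arc's top at about (323,256). The keyway is ahead of it at (327,228). Next I measure the keyway and the collar in this one image.

```bash
python3 - <<'E'
from h import *
import pickle
from scipy.optimize import least_squares
c=pickle.load(open('w4.pkl','rb')); W=world(c); im=c['image']
g=cv2.cvtColor(im,6)[205:250,300:352]; bw=(g<75).astype(np.uint8); k,l,s,cc=cv2.connectedComponentsWithStats(bw)
i=1+np.argmax(s[1:,4]); ct,_=cv2.findContours((l==i).astype(np.uint8),0,1); p=ct[0][:,0]+[300,205]
w=np.array([ray(c,u,v,.072)[:2] for u,v in p])*1000; print(s[i],cv2.fitEllipse(w.astype(np.float32)),cv2.minEnclosingCircle(w.astype(np.float32)))
# plate (bright) and lid orientation
q=W[(W[...,2]>.064)&(W[...,2]<.0715)]; q=q[(abs(q[:,0]-.463)<.08)&(abs(q[:,1]+.311)<.1)]
pl=W[(g.min()<0)|((im.min(2)>170))]; pl=pl[(abs(pl[:,2]-.072)<.006)&(abs(pl[:,0]-.463)<.04)&(abs(pl[:,1]+.311)<.04)]; print('plate z',len(pl),np.median(pl[:,2]),cv2.minAreaRect((pl[:,:2]*1000).astype(np.float32)))
# collar
I=im.astype(int); m=(I[...,2]>150)&(I[...,1]>110)&(I[...,0]<110)&(I[...,1]>1.5*I[...,0]); m[:245]=0;m[276:]=0;m[:,:285]=0;m[:,:][:,365:]=0
v,u=np.where(m); z=W[m][:,2]; print(len(u),u.min(),u.max(),v.min(),v.max(),np.nanpercentile(z,[5,50,95]))
ez=[]
for uu in range(296,353):
    vv=v[u==uu]
    if len(vv): ez.append((uu,vv.min()))
print(ez)
for zc in (.1735,.1765):
    e=np.array([ray(c,a-0,b-.5,zc)[:2] for a,b in ez if not 318<a<330])*1000
    f=least_squares(lambda x:np.hypot(e[:,0]-x[0],e[:,1]-x[1])-16.5,[463,-311],loss='soft_l1'); print(zc,f.x,f.cost)
cv2.imwrite('pics/w4c.png',cv2.resize(im[195:300,270:385],None,fx=5,fy=5,interpolation=cv2.INTER_NEAREST))
E
```

```text
[ 13  10  29  24 551] ((461.1331787109375, -309.8438720703125), (17.862377166748047, 20.444419860839844), 58.434078216552734) ((461.0731506347656, -309.95977783203125), 10.443097114562988)
plate z 3228 0.07254717330777538 ((462.8736267089844, -307.87249755859375), (51.59839630126953, 51.47416305541992), 89.26599884033203)
257 294 350 251 273 [0.15903782 0.17799625 0.18394283]
[(296, np.int64(267)), (297, np.int64(266)), (298, np.int64(265)), (299, np.int64(264)), (300, np.int64(264)), (301, np.int64(263)), (302, np.int64(262)), (303, np.int64(262)), (304, np.int64(261)), (305, np.int64(259)), (306, np.int64(260)), (307, np.int64(264)), (308, np.int64(264)), (309, np.int64(263)), (310, np.int64(263)), (311, np.int64(264)), (312, np.int64(264)), (313, np.int64(262)), (314, np.int64(261)), (315, np.int64(261)), (316, np.int64(260)), (317, np.int64(260)), (318, np.int64(260)), (319, np.int64(260)), (320, np.int64(260)), (321, np.int64(252)), (322, np.int64(251)), (323, np.int64(251)), (324, np.int64(251)), (325, np.int64(251)), (326, np.int64(252)), (327, np.int64(260)), (328, np.int64(260)), (329, np.int64(260)), (330, np.int64(260)), (331, np.int64(260)), (332, np.int64(261)), (333, np.int64(261)), (334, np.int64(263)), (335, np.int64(264)), (336, np.int64(267)), (337, np.int64(271)), (338, np.int64(271)), (339, np.int64(271)), (340, np.int64(271)), (341, np.int64(270)), (342, np.int64(269)), (343, np.int64(270)), (344, np.int64(270)), (349, np.int64(270)), (350, np.int64(270))]
0.1735 [ 469.26519518 -307.76106872] 15.912374536471482
0.1765 [ 468.66449534 -308.58101791] 15.350901682183178
```

View pics/w4c.png

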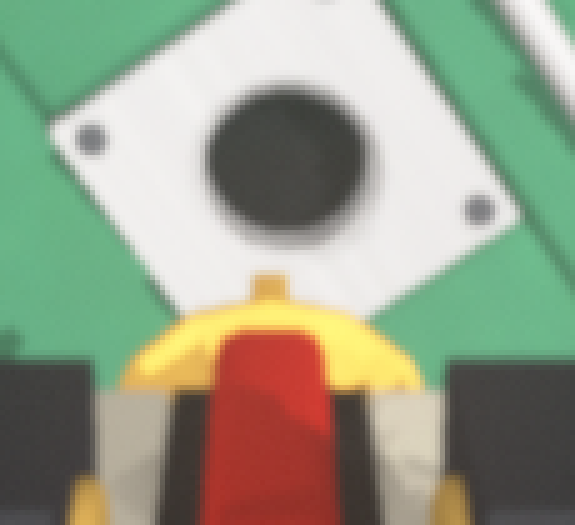

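```bash
python3 - <<'E'
from h import *
import pickle
c=pickle.load(open('w4.pkl','rb')); W=world(c); im=c['image']; I=im.astype(int)
print('fx',c['fx'],c['cx'],c['cy'])
tcp=np.array([.4635,-.3107,.2007]); yaw=np.radians(-125.2); ex=np.array([np.cos(yaw),np.sin(yaw)]); ey=np.array([-ex[1],ex[0]])
tip=tcp[2]-.0507
for n,u,v,z,off in (('collar',324,255.4,tip+.027,16.5),('blade',324,250,tip,11),('handle',324,261,tip+.071,15)):
    for s in(1,-1):
        d=(ray(c,u,v,z)[:2]-tcp[:2])*1000; print(n,s,'along',d@ex-s*off,'lat',d@ey)
# project TCP origin
def proj(X): p=c['R']@X+c['t']; return c['fx']*p[0]/p[2]+c['cx'],c['fy']*p[1]/p[2]+c['cy']
print('tcp px',proj(tcp))
# hole incl. bevel
g=cv2.cvtColor(im,6)
for th,z in ((75,.060),(75,.070),(100,.070),(150,.072),(180,.072)):
    b=(g[195:252,290:365]<th).astype(np.uint8); k,l,s,cc=cv2.connectedComponentsWithStats(b); i=l[33,37]
    ct,_=cv2.findContours((l==i).astype(np.uint8),0,1); p=ct[0][:,0]+[290,195]
    w=(np.array([ray(c,u,v,z)[:2] for u,v in p])*1000).astype(np.float32); print(th,z,s[i],np.round(cv2.fitEllipse(w)[0],2),np.round(cv2.fitEllipse(w)[1],1))
# plate via image mask
m=(I.min(2)>150).astype(np.uint8); m[:180]=0;m[260:]=0;m[:,:270]=0;m[:,380:]=0; k,l,s,cc=cv2.connectedComponentsWithStats(m); i=1+np.argmax(s[1:,4]); v,u=np.where(l==i)
w=(np.array([ray(c,a,b,.072)[:2] for a,b in zip(u,v)])*1000).astype(np.float32); print('plate',s[i],cv2.minAreaRect(w))
# lid extents
m=(I[...,1]-I[...,2]>30); q=W[m]; q=q[abs(q[:,2]-.07)<.006]; print('lid',np.median(q[:,2]),np.percentile(q,[0.3,99.7],axis=0))
E
```

```text
fx 377.60388329714283 323.4159879741953 232.94882593909637
collar 1 along -2.472747656517914 lat -0.03971410082008924
collar -1 along 30.527252343482086 lat -0.03971410082008924
blade 1 along -3.1080334579998876 lat -0.0879535945495343
blade -1 along 18.891966542000112 lat -0.0879535945495343
handle 1 along 11.961266928409604 lat 0.03912797637899504
handle -1 along 41.9612669284096 lat 0.03912797637899504
tcp px (np.float64(324.00273928445), np.float64(306.98191891080717))
75 0.06 [ 23  20  29  24 551] [ 462.81 -307.26] [18.7 21.4]
75 0.07 [ 23  20  29  24 551] [ 461.41 -309.41] [18.  20.6]
100 0.07 [ 22  19  31  27 639] [ 461.56 -309.37] [19.9 21.8]
150 0.072 [ 21  17  33  30 760] [ 461.19 -309.5 ] [21.8 23.4]
180 0.072 [ 21  17  34  32 861] [ 461.24 -309.1 ] [23.8 24.4]
plate [ 280  182   94   77 3453] ((462.5389099121094, -308.2502136230469), (51.35363006591797, 51.14656066894531), 88.93721008300781)
lid 0.07051789203419312 [[ 0.40664166 -0.38391448  0.0680381 ]
 [ 0.51639708 -0.24138688  0.07249711]]
```

>>> step_arm --increments '[{"tx":-2.9,"ty":0.2,"tz":-10,"ax":0,"ay":0,"az":0,"claw":-1},{"tx":0,"ty":0,"tz":-18,"ax":0,"ay":0,"az":0,"claw":-1},{"tx":0,"ty":0,"tz":-18,"ax":0,"ay":0,"az":0,"claw":-1},{"tx":0,"ty":0,"tz":-12,"ax":0,"ay":0,"az":0,"claw":-1},{"tx":0,"ty":0,"tz":-7,"ax":0,"ay":0,"az":0,"claw":-1},{"tx":0,"ty":0,"tz":-5,"ax":0,"ay":0,"az":0,"claw":-1},{"tx":0,"ty":0,"tz":0,"ax":0,"ay":0,"az":0,"claw":-1},{"tx":0,"ty":0,"tz":0,"ax":0,"ay":0,"az":0,"claw":-1}]'

```text
time_s: 6.8
tcp_pos: [0.4612, -0.3105, 0.131]
eef_rot: [-180.0, 0.0, -125.2]
contact_force: [-1.2, 0.7, -0.7]
gripper_width: 0.0099
```

```bash
python3 - <<'E'
from h import *
c=cap('scene'); d=cap('wrist'); s=r.get_state(); print(s['tcp_pos'],s['contact_force'],s['moment'])
def proj(X): p=c['R']@X+c['t']; return c['fx']*p[0]/p[2]+c['cx'],c['fy']*p[1]/p[2]+c['cy']
u,v=map(int,proj(np.array([.462,-.309,.09]))); print(u,v)
A=cv2.resize(c['image'][max(0,v-45):v+45,u-60:u+60],(560,420),interpolation=2); B=cv2.resize(d['image'][180:300,260:390],(455,420),interpolation=2)
o=np.hstack([A,B]); cv2.imwrite('pics/s5.png',cv2.resize(o,None,fx=.78,fy=.78))
E
```

```text
[ 0.46126375 -0.31059152  0.13121247] [ 0.70222458 -0.89159886 -1.10931845] [0.04323059 0.08806197 0.02646216]
379 234
```

View pics/s5.png

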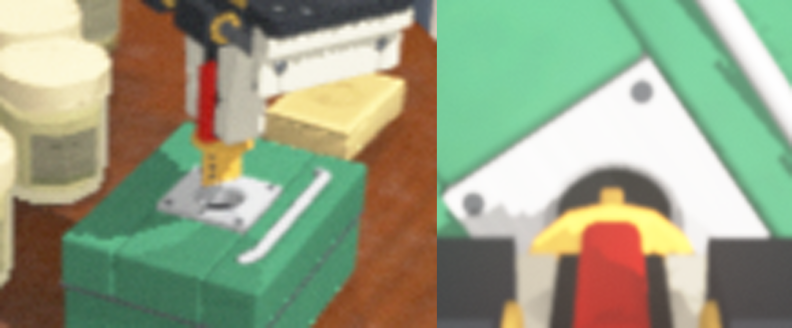

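The left half shows the blade just above the keyway. The right half shows the blade's end at (612,190) against the hole's far rim at (617,167), so it is well centred apart from about 1 mm sideways. I'm lowering it in.

>>> step_arm --increments '[{"tx":-0.8,"ty":0.6,"tz":-3,"ax":0,"ay":0,"az":0,"claw":-1},{"tx":0,"ty":0,"tz":-2,"ax":0,"ay":0,"az":0,"claw":-1},{"tx":0,"ty":0,"tz":-2,"ax":0,"ay":0,"az":0,"claw":-1},{"tx":0,"ty":0,"tz":-2,"ax":0,"ay":0,"az":0,"claw":-1},{"tx":0,"ty":0,"tz":-2,"ax":0,"ay":0,"az":0,"claw":-1},{"tx":0,"ty":0,"tz":0,"ax":0,"ay":0,"az":0,"claw":-1}]'

```text
time_s: 7.5
tcp_pos: [0.4599, -0.3098, 0.1192]
eef_rot: [180.0, -0.0, -125.2]
contact_force: [-0.5, 0.2, -1.0]
gripper_width: 0.0102
```

```bash
cat > st.py <<'E'
from plant import r
import numpy as np
s=r.get_state(); print(np.round(s['tcp_pos']*1000,1),np.round(s['eef_rot'],1),'F',np.round(s['contact_force'],2),'M',np.round(s['moment'],3),s['gripper_width'])
E
python3 st.py
```

```text
[ 459.9 -309.8  119.2] [ 180.    -0.  -125.2] F [-0.51  0.23 -0.96] M [ 0.035  0.046 -0.009] 0.01015587769486223
```

>>> step_arm --increments '[{"tx":0,"ty":0,"tz":-2,"ax":0,"ay":0,"az":0,"claw":-1},{"tx":0,"ty":0,"tz":-2,"ax":0,"ay":0,"az":0,"claw":-1},{"tx":0,"ty":0,"tz":-2,"ax":0,"ay":0,"az":0,"claw":-1},{"tx":0,"ty":0,"tz":0,"ax":0,"ay":0,"az":0,"claw":-1}]'

```text
time_s: 7.9
tcp_pos: [0.4598, -0.3097, 0.1132]
eef_rot: [180.0, -0.0, -125.2]
contact_force: [-0.8, 0.3, -0.8]
gripper_width: 0.0099
```

>>> step_arm --increments '[{"tx":0,"ty":0,"tz":-1,"ax":0,"ay":0,"az":0,"claw":-1},{"tx":0,"ty":0,"tz":-1,"ax":0,"ay":0,"az":0,"claw":-1},{"tx":0,"ty":0,"tz":0,"ax":0,"ay":0,"az":0,"claw":-1}]'

```text
time_s: 8.2
tcp_pos: [0.46, -0.3098, 0.1114]
eef_rot: [180.0, -0.0, -125.2]
contact_force: [0.5, 0.1, -2.0]
gripper_width: 0.0099
```

>>> step_arm --increments '[{"tx":0,"ty":0,"tz":-1,"ax":0,"ay":0,"az":0,"claw":-1},{"tx":0,"ty":0,"tz":0,"ax":0,"ay":0,"az":0,"claw":-1},{"tx":0,"ty":0,"tz":0,"ax":0,"ay":0,"az":0,"claw":-1}]'

```text
time_s: 8.5
tcp_pos: [0.4601, -0.3099, 0.1106]
eef_rot: [-180.0, 0.0, -125.2]
contact_force: [0.2, 0.3, -0.1]
gripper_width: 0.0101
```

>>> step_arm --increments '[{"tx":0,"ty":0,"tz":-1,"ax":0,"ay":0,"az":0,"claw":-1},{"tx":0,"ty":0,"tz":-0.5,"ax":0,"ay":0,"az":0,"claw":-1},{"tx":0,"ty":0,"tz":0,"ax":0,"ay":0,"az":0,"claw":-1},{"tx":0,"ty":0,"tz":0,"ax":0,"ay":0,"az":0,"claw":-1}]'

```text
time_s: 8.9
tcp_pos: [0.4601, -0.3099, 0.1092]
eef_rot: [-180.0, 0.0, -125.2]
contact_force: [-0.0, 0.5, 1.5]
gripper_width: 0.0095
```

>>> step_arm --increments '[{"tx":0,"ty":0,"tz":-1,"ax":0,"ay":0,"az":0,"claw":-1},{"tx":0,"ty":0,"tz":0,"ax":0,"ay":0,"az":0,"claw":-1},{"tx":0,"ty":0,"tz":0,"ax":0,"ay":0,"az":0,"claw":-1}]'

```text
time_s: 9.2
tcp_pos: [0.4601, -0.3099, 0.1081]
eef_rot: [-180.0, 0.0, -125.2]
contact_force: [-0.5, 0.8, 1.8]
gripper_width: 0.0097
```

>>> step_arm --increments '[{"tx":0,"ty":0,"tz":-0.8,"ax":0,"ay":0,"az":0,"claw":-1},{"tx":0,"ty":0,"tz":0,"ax":0,"ay":0,"az":0,"claw":-1},{"tx":0,"ty":0,"tz":0,"ax":0,"ay":0,"az":0,"claw":-1}]'

```text
time_s: 9.5
tcp_pos: [0.4601, -0.3099, 0.1073]
eef_rot: [-180.0, 0.0, -125.2]
contact_force: [-0.0, 0.1, 3.2]
gripper_width: 0.0099
```

```bash
python3 st.py
```

```text
[ 460.1 -309.9  107.3] [-180.     0.  -125.2] F [-0.02  0.13  3.19] M [0.16  0.169 0.045] 0.009897082312620846
```

>>> step_arm --increments '[{"tx":0,"ty":0,"tz":0,"ax":0,"ay":0,"az":2.5,"claw":-1},{"tx":0,"ty":0,"tz":0,"ax":0,"ay":0,"az":2.5,"claw":-1},{"tx":0,"ty":0,"tz":0,"ax":0,"ay":0,"az":0,"claw":-1},{"tx":0,"ty":0,"tz":0,"ax":0,"ay":0,"az":0,"claw":-1}]'

```text
time_s: 9.9
tcp_pos: [0.46, -0.3098, 0.1073]
eef_rot: [180.0, -0.0, -120.3]
contact_force: [-0.2, 1.0, 1.9]
gripper_width: 0.0102
```

```bash
python3 st.py
```

```text
[ 460.  -309.8  107.3] [ 180.    -0.  -120.3] F [-0.19  0.99  1.87] M [ 0.23   0.262 -0.054] 0.010188451736310857
```

>>> step_arm --increments '[{"tx":0,"ty":0,"tz":0,"ax":0,"ay":0,"az":2.5,"claw":-1},{"tx":0,"ty":0,"tz":0,"ax":0,"ay":0,"az":2.5,"claw":-1},{"tx":0,"ty":0,"tz":0,"ax":0,"ay":0,"az":0,"claw":-1},{"tx":0,"ty":0,"tz":0,"ax":0,"ay":0,"az":0,"claw":-1}]'

```text
time_s: 10.3
tcp_pos: [0.4604, -0.3099, 0.1072]
eef_rot: [-180.0, 0.0, -115.3]
contact_force: [1.9, -0.9, -1.7]
gripper_width: 0.0098
```

>>> step_arm --increments '[{"tx":0,"ty":0,"tz":0,"ax":0,"ay":0,"az":0,"claw":-1},{"tx":0,"ty":0,"tz":0,"ax":0,"ay":0,"az":0,"claw":-1}]'

```text
time_s: 10.5
tcp_pos: [0.4604, -0.3099, 0.1073]
eef_rot: [-180.0, 0.0, -115.2]
contact_force: [1.7, -1.1, -1.3]
gripper_width: 0.0099
```

```bash
python3 st.py
```

```text
[ 460.4 -309.9  107.3] [-180.     0.  -115.2] F [ 1.66 -1.1  -1.31] M [-0.431 -1.039 -0.005] 0.009909808196243423
```

The push has vanished, so the notch has taken the blade at yaw −115. A side force of about 2 N across the blade says I am slightly off centre sideways, so I ease that before pushing home.

>>> step_arm --increments '[{"tx":0.9,"ty":-0.4,"tz":0,"ax":0,"ay":0,"az":0,"claw":-1},{"tx":0,"ty":0,"tz":0,"ax":0,"ay":0,"az":0,"claw":-1},{"tx":0,"ty":0,"tz":0,"ax":0,"ay":0,"az":0,"claw":-1}]'

```text
time_s: 10.8
tcp_pos: [0.4606, -0.3101, 0.1071]
eef_rot: [180.0, -0.0, -115.2]
contact_force: [0.4, 0.4, -1.1]
gripper_width: 0.0098
```

```bash
python3 st.py
```

```text
[ 460.6 -310.1  107.1] [ 180.    -0.  -115.2] F [ 0.42  0.35 -1.07] M [-0.031 -0.193 -0.05 ] 0.009756546944129989
```

>>> step_arm --increments '[{"tx":0,"ty":0,"tz":-1.5,"ax":0,"ay":0,"az":0,"claw":-1},{"tx":0,"ty":0,"tz":-1.5,"ax":0,"ay":0,"az":0,"claw":-1},{"tx":0,"ty":0,"tz":0,"ax":0,"ay":0,"az":0,"claw":-1}]'

```text
time_s: 11.1
tcp_pos: [0.4606, -0.3101, 0.1039]
eef_rot: [180.0, -0.0, -115.2]
contact_force: [1.1, -0.4, -1.0]
gripper_width: 0.0099
```

```bash
python3 st.py
```

```text
[ 460.6 -310.1  103.9] [ 180.    -0.  -115.2] F [ 1.05 -0.43 -1.04] M [ 0.048  0.034 -0.011] 0.009929078535051573
```

>>> step_arm --increments '[{"tx":0,"ty":0,"tz":-1.5,"ax":0,"ay":0,"az":0,"claw":-1},{"tx":0,"ty":0,"tz":-1.5,"ax":0,"ay":0,"az":0,"claw":-1},{"tx":0,"ty":0,"tz":0,"ax":0,"ay":0,"az":0,"claw":-1}]'

```text
time_s: 11.4
tcp_pos: [0.4607, -0.3101, 0.1009]
eef_rot: [180.0, -0.0, -115.2]
contact_force: [-0.1, 0.3, -0.8]
gripper_width: 0.0101
```

```bash
python3 st.py
```

```text
[ 460.7 -310.1  100.9] [ 180.    -0.  -115.2] F [-0.1   0.3  -0.81] M [0.04  0.112 0.001] 0.010125973854962075
```

Now I lower until the collar seats.

>>> step_arm --increments '[{"tx":0,"ty":0,"tz":-1,"ax":0,"ay":0,"az":0,"claw":-1},{"tx":0,"ty":0,"tz":-0.5,"ax":0,"ay":0,"az":0,"claw":-1},{"tx":0,"ty":0,"tz":0,"ax":0,"ay":0,"az":0,"claw":-1}]'

```text
time_s: 11.7
tcp_pos: [0.4609, -0.3102, 0.0997]
eef_rot: [180.0, -0.0, -115.2]
contact_force: [0.6, -0.3, -1.2]
gripper_width: 0.0096
```

>>> step_arm --increments '[{"tx":0,"ty":0,"tz":-0.5,"ax":0,"ay":0,"az":0,"claw":-1},{"tx":0,"ty":0,"tz":0,"ax":0,"ay":0,"az":0,"claw":-1}]'

```text
time_s: 11.9
tcp_pos: [0.4609, -0.3102, 0.0992]
eef_rot: [180.0, 0.0, -115.2]
contact_force: [0.3, 0.3, 0.1]
gripper_width: 0.0099
```

>>> step_arm --increments '[{"tx":0,"ty":0,"tz":-0.5,"ax":0,"ay":0,"az":0,"claw":-1},{"tx":0,"ty":0,"tz":0,"ax":0,"ay":0,"az":0,"claw":-1}]'

```text
time_s: 12.1
tcp_pos: [0.4609, -0.3102, 0.0987]
eef_rot: [180.0, -0.0, -115.2]
contact_force: [0.2, 1.0, -1.7]
gripper_width: 0.01
```

>>> step_arm --increments '[{"tx":0,"ty":0,"tz":-0.4,"ax":0,"ay":0,"az":0,"claw":-1},{"tx":0,"ty":0,"tz":0,"ax":0,"ay":0,"az":0,"claw":-1}]'

```text
time_s: 12.3
tcp_pos: [0.461, -0.3103, 0.0986]
eef_rot: [-180.0, -0.0, -115.2]
contact_force: [-1.8, 1.1, 3.6]
gripper_width: 0.0095
```

>>> step_arm --increments '[{"tx":0,"ty":0,"tz":-0.4,"ax":0,"ay":0,"az":0,"claw":-1},{"tx":0,"ty":0,"tz":0,"ax":0,"ay":0,"az":0,"claw":-1}]'

```text
time_s: 12.5
tcp_pos: [0.461, -0.3103, 0.0986]
eef_rot: [-180.0, -0.0, -115.2]
contact_force: [-2.3, 1.7, 6.7]
gripper_width: 0.0096
```

The collar is seated: tcp z = 98.6 mm, which matches a tip height of 48 mm, and there is hard contact at about 7 N. Now I turn it clockwise, shifting slightly because the key axis sits about 2 mm off the TCP.

>>> step_arm --increments '[{"tx":0,"ty":0,"tz":0,"ax":0,"ay":0,"az":-2.5,"claw":-1},{"tx":-0.1,"ty":0.1,"tz":0,"ax":0,"ay":0,"az":-2.5,"claw":-1},{"tx":0,"ty":0,"tz":0,"ax":0,"ay":0,"az":-2.5,"claw":-1},{"tx":-0.1,"ty":0.1,"tz":0,"ax":0,"ay":0,"az":-2.5,"claw":-1},{"tx":0,"ty":0,"tz":0,"ax":0,"ay":0,"az":0,"claw":-1}]'

```text
time_s: 13.0
tcp_pos: [0.461, -0.3102, 0.0986]
eef_rot: [-180.0, 0.0, -125.3]
contact_force: [-0.7, 2.2, 4.6]
gripper_width: 0.0098
```

```bash
python3 st.py
```

```text
[ 461.  -310.2   98.6] [-180.     0.  -125.3] F [-0.73  2.19  4.56] M [ 0.619  0.585 -0.01 ] 0.009815340789203368
```

>>> step_arm --increments '[{"tx":-0.1,"ty":0.1,"tz":0,"ax":0,"ay":0,"az":-2.5,"claw":-1},{"tx":0,"ty":0,"tz":0,"ax":0,"ay":0,"az":-2.5,"claw":-1},{"tx":-0.1,"ty":0.1,"tz":0,"ax":0,"ay":0,"az":-2.5,"claw":-1},{"tx":0,"ty":0,"tz":0,"ax":0,"ay":0,"az":-2.5,"claw":-1},{"tx":0,"ty":0,"tz":0,"ax":0,"ay":0,"az":0,"claw":-1}]'

```text
time_s: 13.5
tcp_pos: [0.461, -0.3101, 0.0986]
eef_rot: [-179.9, 0.0, -135.2]
contact_force: [-1.4, 0.0, 5.2]
gripper_width: 0.0098
```

```bash
python3 st.py
```

```text
[ 461.  -310.1   98.6] [-179.9    0.  -135.2] F [-1.44  0.03  5.24] M [ 0.296  0.45  -0.014] 0.009765780682957971
```

>>> step_arm --increments '[{"tx":-0.1,"ty":0.1,"tz":0,"ax":0,"ay":0,"az":-2.5,"claw":-1},{"tx":0,"ty":0,"tz":0,"ax":0,"ay":0,"az":-2.5,"claw":-1},{"tx":-0.1,"ty":0.1,"tz":0,"ax":0,"ay":0,"az":-2.5,"claw":-1},{"tx":0,"ty":0,"tz":0,"ax":0,"ay":0,"az":-2.5,"claw":-1},{"tx":0,"ty":0,"tz":0,"ax":0,"ay":0,"az":0,"claw":-1}]'

```text
time_s: 14.0
tcp_pos: [0.4609, -0.31, 0.0986]
eef_rot: [-179.9, 0.0, -145.2]
contact_force: [-0.1, 0.3, 5.3]
gripper_width: 0.0099
```

```bash
python3 st.py
```

```text
[ 460.9 -310.    98.6] [-179.9    0.  -145.2] F [-0.14  0.34  5.28] M [0.024 0.336 0.059] 0.009949456760848614
```

>>> step_arm --increments '[{"tx":-0.1,"ty":0.1,"tz":0,"ax":0,"ay":0,"az":-2,"claw":-1},{"tx":0,"ty":0,"tz":0,"ax":0,"ay":0,"az":-2,"claw":-1},{"tx":0,"ty":0,"tz":0,"ax":0,"ay":0,"az":0,"claw":-1}]'

```text
time_s: 14.3
tcp_pos: [0.4608, -0.3099, 0.0986]
eef_rot: [-179.9, 0.0, -149.2]
contact_force: [-0.6, -1.0, 5.0]
gripper_width: 0.0098
```

```bash
python3 st.py
```

```text
[ 460.8 -309.9   98.6] [-179.9    0.  -149.2] F [-0.58 -1.05  5.02] M [-0.071  0.307 -0.019] 0.00980521051629114
```

>>> step_arm --increments '[{"tx":-0.1,"ty":0.1,"tz":0,"ax":0,"ay":0,"az":-2,"claw":-1},{"tx":0,"ty":0,"tz":0,"ax":0,"ay":0,"az":0,"claw":-1}]'

```text
time_s: 14.5
tcp_pos: [0.4608, -0.3099, 0.0986]
eef_rot: [-179.9, 0.0, -151.1]
contact_force: [-0.3, -1.5, 4.7]
gripper_width: 0.0097
```

```bash
python3 st.py
```

```text
[ 460.8 -309.9   98.6] [-179.9    0.  -151.1] F [-0.26 -1.46  4.69] M [-0.303  0.254  0.012] 0.00966997259031716
```

>>> step_arm --increments '[{"tx":0,"ty":0,"tz":0,"ax":0,"ay":0,"az":-1.5,"claw":-1},{"tx":0,"ty":0,"tz":0,"ax":0,"ay":0,"az":0,"claw":-1}]'

```text
time_s: 14.7
tcp_pos: [0.4608, -0.3099, 0.0986]
eef_rot: [-179.9, 0.0, -152.6]
contact_force: [-1.6, -0.9, 6.0]
gripper_width: 0.0099
```

```bash
python3 st.py
```

```text
[ 460.8 -309.9   98.6] [-179.9    0.  -152.6] F [-1.56 -0.89  5.96] M [-0.254  0.21   0.033] 0.009854383388550037
```

>>> step_arm --increments '[{"tx":0,"ty":0,"tz":0,"ax":0,"ay":0,"az":-1.5,"claw":-1},{"tx":0,"ty":0,"tz":0,"ax":0,"ay":0,"az":0,"claw":-1}]'

```text
time_s: 14.9
tcp_pos: [0.4608, -0.3099, 0.0986]
eef_rot: [-179.9, 0.0, -154.1]
contact_force: [-0.6, -1.6, 5.7]
gripper_width: 0.0097
```

```bash
python3 st.py
```

```text
[ 460.8 -309.9   98.6] [-179.9    0.  -154.1] F [-0.56 -1.55  5.71] M [-0.257  0.215  0.025] 0.009706953329463294
```

>>> step_arm --increments '[{"tx":0,"ty":0,"tz":0,"ax":0,"ay":0,"az":-1,"claw":-1},{"tx":0,"ty":0,"tz":0,"ax":0,"ay":0,"az":0,"claw":-1}]'

```text
time_s: 15.1
tcp_pos: [0.4608, -0.3099, 0.0986]
eef_rot: [-179.9, 0.0, -155.1]
contact_force: [-0.1, -1.2, 5.9]
gripper_width: 0.0099
```

```bash
python3 st.py
```

```text
[ 460.8 -309.9   98.6] [-179.9    0.  -155.1] F [-0.15 -1.16  5.91] M [-0.303  0.22   0.014] 0.009870856181304531
```

>>> step_arm --increments '[{"tx":0,"ty":0,"tz":0,"ax":0,"ay":0,"az":-1,"claw":-1},{"tx":0,"ty":0,"tz":0,"ax":0,"ay":0,"az":0,"claw":-1}]'

```text
time_s: 15.3
tcp_pos: [0.4608, -0.3099, 0.0986]
eef_rot: [-179.9, 0.1, -156.1]
contact_force: [-0.5, -0.5, 5.6]
gripper_width: 0.01
```

```bash
python3 st.py
```

```text
[ 460.8 -309.9   98.6] [-1.799e+02  1.000e-01 -1.561e+02] F [-0.5  -0.47  5.56] M [-0.265  0.22   0.005] 0.010042422732085457
```

>>> step_arm --increments '[{"tx":0,"ty":0,"tz":0,"ax":0,"ay":0,"az":-1,"claw":-1},{"tx":0,"ty":0,"tz":0,"ax":0,"ay":0,"az":0,"claw":-1}]'

```text
time_s: 15.5
tcp_pos: [0.4608, -0.3099, 0.0986]
eef_rot: [-179.9, 0.0, -157.1]
contact_force: [-0.1, -0.7, 5.3]
gripper_width: 0.0094
```

```bash
python3 st.py
```

```text
[ 460.8 -309.9   98.6] [-179.9    0.  -157.1] F [-0.06 -0.72  5.34] M [-0.238  0.176 -0.015] 0.009395009934597364
```

>>> step_arm --increments '[{"tx":0,"ty":0,"tz":0,"ax":0,"ay":0,"az":-1,"claw":-1},{"tx":0,"ty":0,"tz":0,"ax":0,"ay":0,"az":0,"claw":-1}]'

```text
time_s: 15.7
tcp_pos: [0.4608, -0.3098, 0.0986]
eef_rot: [-179.9, 0.1, -158.1]
contact_force: [-0.7, 0.3, 5.0]
gripper_width: 0.01
```

```bash
python3 st.py
```

```text
[ 460.8 -309.8   98.6] [-1.799e+02  1.000e-01 -1.581e+02] F [-0.72  0.26  5.  ] M [-0.231  0.219  0.035] 0.009996145621605484
```

>>> step_arm --increments '[{"tx":0,"ty":0,"tz":0,"ax":0,"ay":0,"az":-1,"claw":-1},{"tx":0,"ty":0,"tz":0,"ax":0,"ay":0,"az":0,"claw":-1}]'

```text
time_s: 15.9
tcp_pos: [0.4608, -0.3098, 0.0986]
eef_rot: [-179.9, 0.1, -159.1]
contact_force: [-0.1, -0.1, 5.6]
gripper_width: 0.0098
```

```bash
python3 st.py
```

```text
[ 460.8 -309.8   98.6] [-1.799e+02  1.000e-01 -1.591e+02] F [-0.09 -0.15  5.63] M [-0.149  0.135  0.02 ] 0.009801285211179681
```

>>> step_arm --increments '[{"tx":0,"ty":0,"tz":0,"ax":0,"ay":0,"az":-1,"claw":-1},{"tx":0,"ty":0,"tz":0,"ax":0,"ay":0,"az":0,"claw":-1}]'

```text
time_s: 16.1
tcp_pos: [0.4608, -0.3098, 0.0986]
eef_rot: [-179.9, 0.1, -160.1]
contact_force: [-1.3, -1.3, 5.5]
gripper_width: 0.01
```

```bash
python3 st.py
```

```text
[ 460.8 -309.8   98.6] [-1.799e+02  1.000e-01 -1.601e+02] F [-1.28 -1.25  5.53] M [-0.175  0.181  0.054] 0.010039960059141389
```

>>> step_arm --increments '[{"tx":0,"ty":0,"tz":0,"ax":0,"ay":0,"az":-1,"claw":-1},{"tx":0,"ty":0,"tz":0,"ax":0,"ay":0,"az":0,"claw":-1}]'

```text
time_s: 16.3
tcp_pos: [0.4608, -0.3098, 0.0986]
eef_rot: [-179.9, 0.1, -161.1]
contact_force: [-0.4, -1.1, 5.7]
gripper_width: 0.0096
```

```bash
python3 - <<'E'
from h import *
import st
c=cap('scene'); d=cap('wrist')
A=cv2.resize(c['image'][189:279,319:439],(560,420),interpolation=2); B=cv2.resize(d['image'][180:300,260:390],(455,420),interpolation=2)
cv2.imwrite('pics/s6.png',cv2.resize(np.hstack([A,B]),None,fx=.78,fy=.78))
E
```

```text
[ 460.8 -309.8   98.6] [-1.799e+02  1.000e-01 -1.611e+02] F [-0.42 -1.12  5.71] M [-0.169  0.191 -0.01 ] 0.009603055034772382
```

View pics/s6.png

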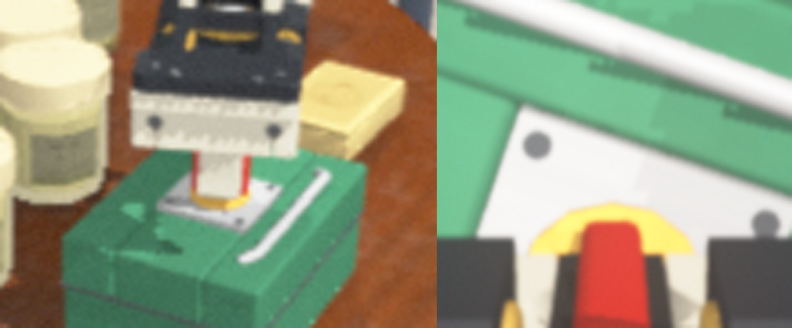

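The key is seated, with its collar on the plate (220,200 left), and the handle is still square in the fingers. The stop has not been felt yet, so I carry on gently.

>>> step_arm --increments '[{"tx":0,"ty":0,"tz":0,"ax":0,"ay":0,"az":-1,"claw":-1},{"tx":0,"ty":0,"tz":0,"ax":0,"ay":0,"az":0,"claw":-1}]'

```text
time_s: 16.6
tcp_pos: [0.4608, -0.3098, 0.0986]
eef_rot: [-179.9, 0.1, -162.1]
contact_force: [-0.4, 0.2, 6.0]
gripper_width: 0.0097
```

```bash
python3 st.py
```

```text
[ 460.8 -309.8   98.6] [-1.799e+02  1.000e-01 -1.621e+02] F [-0.35  0.16  6.  ] M [-0.147  0.171  0.027] 0.009670368085152457
```

>>> step_arm --increments '[{"tx":0,"ty":0,"tz":0,"ax":0,"ay":0,"az":-1,"claw":-1},{"tx":0,"ty":0,"tz":0,"ax":0,"ay":0,"az":0,"claw":-1}]'

```text
time_s: 16.8
tcp_pos: [0.4608, -0.3098, 0.0986]
eef_rot: [-179.9, 0.1, -163.1]
contact_force: [-0.7, -0.7, 6.3]
gripper_width: 0.0097
```

```bash
python3 st.py
```

```text
[ 460.8 -309.8   98.6] [-1.799e+02  1.000e-01 -1.631e+02] F [-0.75 -0.66  6.27] M [-0.146  0.158  0.105] 0.009655223459518868
```

>>> step_arm --increments '[{"tx":0,"ty":0,"tz":0,"ax":0,"ay":0,"az":-1,"claw":-1},{"tx":0,"ty":0,"tz":0,"ax":0,"ay":0,"az":0,"claw":-1}]'

```text
time_s: 17.0
tcp_pos: [0.4608, -0.3098, 0.0986]
eef_rot: [-179.9, 0.1, -164.1]
contact_force: [-0.3, -0.5, 5.9]
gripper_width: 0.0101
```

```bash
python3 st.py
```

```text
[ 460.8 -309.8   98.6] [-1.799e+02  1.000e-01 -1.641e+02] F [-0.32 -0.46  5.89] M [-0.093  0.241  0.168] 0.010139914292337151
```

>>> step_arm --increments '[{"tx":0,"ty":0,"tz":0,"ax":0,"ay":0,"az":-0.7,"claw":-1},{"tx":0,"ty":0,"tz":0,"ax":0,"ay":0,"az":0,"claw":-1},{"tx":0,"ty":0,"tz":0,"ax":0,"ay":0,"az":0,"claw":-1}]'

```text
time_s: 17.3
tcp_pos: [0.4607, -0.3098, 0.0986]
eef_rot: [-179.9, 0.1, -164.8]
contact_force: [-0.5, -1.0, 4.8]
gripper_width: 0.01
```

```bash
python3 st.py
```

```text
[ 460.7 -309.8   98.6] [-1.799e+02  1.000e-01 -1.648e+02] F [-0.47 -1.03  4.76] M [-0.154  0.252  0.194] 0.009958356047964296
```

>>> step_arm --increments '[{"tx":0,"ty":0,"tz":0,"ax":0,"ay":0,"az":0,"claw":-1}]'

```text
time_s: 17.4
tcp_pos: [0.4608, -0.3098, 0.0986]
eef_rot: [-179.9, 0.1, -164.8]
contact_force: [0.3, -0.7, 5.6]
gripper_width: 0.01
```

```bash
python3 st.py
```

```text
[ 460.8 -309.8   98.6] [-1.799e+02  1.000e-01 -1.648e+02] F [ 0.28 -0.71  5.55] M [-0.093  0.158  0.172] 0.00997789893586787
```

The torque holds steady at about 0.18 N m while 0.05 is needed to turn, so the lock is at its stop. I release and back away upward.

>>> step_arm --increments '[{"tx":0,"ty":0,"tz":0,"ax":0,"ay":0,"az":0,"claw":-0.7},{"tx":0,"ty":0,"tz":0,"ax":0,"ay":0,"az":0,"claw":-0.5},{"tx":0,"ty":0,"tz":0,"ax":0,"ay":0,"az":0,"claw":-0.3},{"tx":0,"ty":0,"tz":0,"ax":0,"ay":0,"az":0,"claw":-0.3},{"tx":0,"ty":0,"tz":0,"ax":0,"ay":0,"az":0,"claw":-0.3},{"tx":0,"ty":0,"tz":0,"ax":0,"ay":0,"az":0,"claw":-0.3}]'

```text
time_s: 18.0
tcp_pos: [0.4601, -0.3094, 0.0979]
eef_rot: [180.0, -0.0, -164.9]
contact_force: [-0.8, 0.7, -1.6]
gripper_width: 0.0304
```

>>> step_arm --increments '[{"tx":0,"ty":0,"tz":5,"ax":0,"ay":0,"az":0,"claw":-0.3},{"tx":0,"ty":0,"tz":15,"ax":0,"ay":0,"az":0,"claw":-0.3},{"tx":0,"ty":0,"tz":25,"ax":0,"ay":0,"az":0,"claw":-0.3},{"tx":0,"ty":0,"tz":35,"ax":0,"ay":0,"az":0,"claw":-0.3},{"tx":0,"ty":0,"tz":30,"ax":0,"ay":0,"az":0,"claw":-0.3},{"tx":0,"ty":0,"tz":20,"ax":0,"ay":0,"az":0,"claw":-0.3},{"tx":0,"ty":0,"tz":0,"ax":0,"ay":0,"az":0,"claw":-0.3}]'

```text
time_s: 18.7
tcp_pos: [0.4616, -0.3102, 0.2319]
eef_rot: [-179.8, 0.3, -164.9]
contact_force: [0.3, -0.3, -0.5]
gripper_width: 0.0312
```

```bash
python3 - <<'E'
from h import *
import st
c=cap('scene'); d=cap('wrist')
W=world(d); I=d['image'].astype(int); m=(I[...,2]>90)&(I[...,2]>2.5*I[...,1])&(I[...,2]>2.5*I[...,0]); w=W[m]; w=w[(w[:,2]>.09)&(w[:,2]<.14)&(abs(w[:,0]-.461)<.04)&(abs(w[:,1]+.31)<.04)]
zt=np.percentile(w[:,2],90); t=w[w[:,2]>zt-.005]; ev=np.linalg.svd(t[:,:2]-t[:,:2].mean(0),full_matrices=False)[2][0]
print('handle top z',zt,np.median(t[:,2]),len(t),cv2.minAreaRect((t[:,:2]*1000).astype(np.float32)),'dir',np.degrees(np.arctan2(ev[1],ev[0])))
A=cv2.resize(c['image'][189:279,319:439],(560,420),interpolation=2); B=cv2.resize(d['image'][100:340,190:450],(455,420),interpolation=2)
cv2.imwrite('pics/s7.png',cv2.resize(np.hstack([A,B]),None,fx=.78,fy=.78))
E
```

```text
[ 461.6 -310.2  231.9] [-179.8    0.3 -164.9] F [ 0.32 -0.26 -0.5 ] M [ 0.016 -0.049 -0.064] 0.031178992384684936
handle top z 0.12031035404246858 0.1194585245409948 493 ((461.26318359375, -308.84539794921875), (28.72042465209961, 8.417025566101074), 17.407991409301758) dir 17.5320732441643
```

View pics/s7.png

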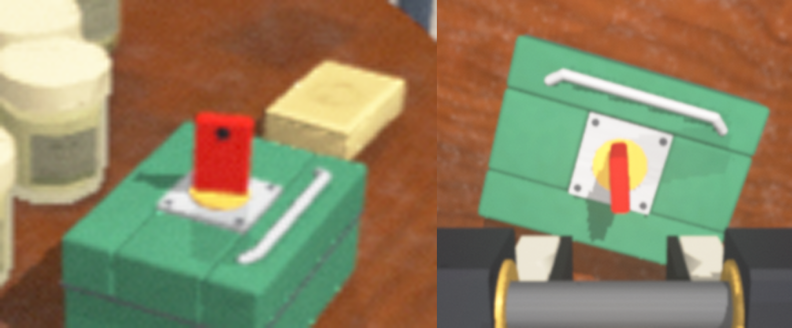

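```bash
python3 -c "
from plant import r
print(r.close_job())"
```

```text
the job is handed in; nothing more can be done
None
```

I took the red-handled key from its stand and put it in the keyway. Pressing at about 3–4 N, I turned it counter-clockwise in 5° steps until the push vanished and the notch took the blade. I then pushed it home, turned it clockwise to the stop, let go and backed away. The job was handed in at about 19 s.

**Fully home:** The collar seated hard at about 7 N before I turned the lock. After release the handle top measured 119.5 mm against 119 mm expected, so the key is standing fully home.

**At the stop:** The torque rose from about 0.02 to 0.18 N m and held there, well over the 0.05 N m the lock needs to turn. The key then stood at 17.5°, about 47° clockwise of where the notch took it. The lock's own travel is only 40°; the rest would be play in the notch. I could not read the lock's turn directly.

**Things that were off:**
- The key slipped or flexed about 2° in the grip at the stop.
- I was about 1 mm off sideways when the notch took the blade, and eased that (about 2 N of side force) before pushing home.
- My position measurements of the key and the keyway disagreed with each other by up to about 2 mm in the wrist camera and 4–5 mm between cameras. I settled on a compromise, and the blade went in without any side load.

The arm's path kept clear of the candle, tin and card box. I did not check them in the last pictures.

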